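# Walk the tea chest into its bay

### The arm

A 6-joint arm with a two-finger parallel gripper is mounted at the origin on a cart in front of the work surface, level with it; the furniture and walls round the work are solid. World frame = base frame: x ahead of the robot, y to its left, z up, the work surface at z = 0. Lengths are in mm, angles in rad, forces in N, time in s.
With the tool pointing down it reaches from about 350 to 875 mm from the base axis. Payload 4.2 kg.
Tool frame: the origin (TCP) lies between the finger pads; the fingertips stand 25 mm ahead of it and the grasp point (between the pads) lies 6 mm ahead of it; z points along the fingers, y is the line along which they close (so a half turn about z gives the same grasp; the last joint's range is limited). The gripper opens to 85 mm and grips with 20 to 120 N. Pads are 22 mm wide; open, the fingers measure 114 mm over their backs; the gripper's body (76 mm by 85 mm) begins 54 mm behind the grasp point. The pads swing forward as they close: fully open they stand 13 mm farther back than shut.
Start: joints at [1.36, 0.385, 0.008, 0, -1.194, -0.259], TCP at [282.909, 557.281, 256.312] pointing down, gripper open.
Joint ranges: [-3.14, 3.14], [-1.21, 2.06], [-1.07, 1.41], [-3.16, 2.05], [-2.99, -0.16], [-3.1, 3.1]. Speed limits (rad/s): [2.79, 2.79, 3.14, 3.14, 3.14, 3.14].

### API

Orientations are given as a unit quaternion [x, y, z, w].
In Python, from bench import read_state, imaging, workorder, nets gives the robot as it stands.
- The arm moves only by the tool apply_moves, never from a script. Its argument "rows" is a list of rows, each an object with "hand": the opening, from -1 (shut) to 1 (fully open); "delta_pos": the shift along the tool's x, y, z in mm, a list of three; "yaw": the turn about the tool's z in rad. A call has 1 to 12 rows; each row is the pose to reach, as a shift and turn from the pose commanded when the call began, along the tool's axes at that moment; what a row does not reach only later rows make up. A row lasts 1/12 s, in which the tool goes at most 41.7 mm and 7.16 degrees, less where a joint would pass 70% of its speed; a pose out of reach is approached as far as the arm can. A call with a gripper value outside its range is refused whole. The fingers move at their own pace and stop on an object; the grip force is fixed at half the most. Time passes only in rows, so rows that repeat a pose let the fingers close. It gives the time, the measured TCP pose, the force, the opening and the grip force at its end, in the units of the state.
- read_state(): the state, without advancing time (a new reading comes with each control period).
- imaging.get_image(name): name is "scene" or "top"; returns a dict with "pixels" (420x560x3 uint8, red, green, blue), "fx", "fy", "cx", "cy" (pixels), "dist" ([k1, k2, p1, p2, k3] as OpenCV has them; the pictures are not rectified), "xyz" and "rotation" of the camera in the world. Camera axes: x right, y down, z forward; pixel columns grow to the right and rows downward; lengths in mm; the calibration is good to about 2 mm. A picture is of the moment at which its call begins. There is no depth.
- workorder.job_done(): hands the job in; it is judged then, once.
Trained networks look in the newest picture that a camera, given by its name, has taken for a name from the list of things; names that differ only in an ending like _2 or _b are one class to them, and where a whole thing is asked for, a point or a joint stands for the part that bears it (a point fixed in the world has none). Each returns a list of dicts, best first, with "score" (0 to 1); they miss things now and then, are a little off and sometimes report something else, mostly with a low value. They report only what shows in the picture. A call takes as long as a camera call. They do not tell look-alikes from the thing itself.
- nets.find_in(camera, query): "location" ([row, column] in pixels, amid what is visible of it).
- nets.pinpoint(camera, query): "location" ([row, column] in pixels: a listed point, or the origin of a listed thing).
The state is a dict: "clock": time; "joints": joint angles; "joint_vel": joint speeds; "joint_efforts": joint torques, N m; "position": TCP position; "ee_rot": TCP orientation; "contact_force": force on the tool from outside, world axes, zero at the start; "wrist_torque": the same for the moment, N m; "gripper_width": finger opening in mm; "grasp_force": force on a finger pad.
Only numpy, scipy, OpenCV 4.12 (cv2) and the standard library are available. Lean on these libraries where they do the work, as an engineer would, in place of code of your own. Each camera call takes 0.05 s, during which the arm holds its last target. There are 200 camera calls.

### The job

Walk the heavy glass-fronted tea chest forward into its wooden parking bay by pushing its two black front corner guards in turn, a little at a time, never swinging it more than about 25 degrees out of line with the bay, never pushing harder than 25 N, and with the spice jar still standing on its lid. When it is home, press its left corner firmly against the bay's left buffer and after that its right corner against the right buffer (pushing the guard in front of it with about 14 N), and leave it flush against both. Touch neither the glass nor the lid, do not tip the chest, and leave everything else on the worktop alone.

Things in the scene. Friction and masses are not known exactly. Their poses are not given: they have to be found in the camera images.
- chest: Tea chest: blue box, pale wood lid, 140 mm deep (x), 220 wide (y), 70 high, about 0.85 kg, on the worktop. Origin: centre of its underside; +x out of its back, towards the bay; +y its left as the robot sees it. Pushed at one guard it turns about a point 50 mm past its middle, which advances about 0.4 of the push; friction holds it where left. Seated, its origin is 70 mm before (-x) the bay's.
- guard_left (a point): Middle of the flat face of the chest's left front guard: black rubber, 34 mm wide (76 to 110 mm from the chest's middle), 70 mm high, standing 10 mm proud of the glass; push here. Point: 70 mm in front of the chest's origin, 94 mm to its left (+y), 45 mm up.
- guard_right (a point): The same on the right (-y).
- rear_left (a point): Point on the chest's back face, 94 mm left of its middle and 27 mm up; it meets the left buffer.
- rear_right (a point): The same on the right; it meets the right buffer.
- chest_glass: The chest's glass front pane, 152 mm wide, 51 mm high, 10 mm behind the faces of the guards. Not to be touched. Origin: middle of its lower edge.
- chest_lid: The chest's flat lid, 9 mm thick, fixed, set back 12 mm from the guards' faces (its front part lies between the guards), its top 70 mm above the worktop. Not to be touched. Origin: centre of its underside.
- bay: Parking bay, dark wood, fixed. Origin: on the worktop, midway between the buffers' faces; x points into the bay, y to its left. Two rails 28 mm high, 236 mm apart inside (8 mm free each side of the chest), reach 32 mm before the origin, then flare out at 22 degrees to about 264 mm apart at 68 mm before it. A skewed chest can wedge between them; pushing the other corner frees it.
- buffer_left: Black rubber buffer, 22 mm across, rigid, on the bay's back board, 94 mm to the left of the bay's middle. Origin: centre of its face, 27 mm up.
- buffer_right: The same, 94 mm to the right.
- spice_jar: Round spice jar, 41 mm across, 105 mm tall, about 0.12 kg, dark cap, standing loose near the middle of the chest's lid. Origin: centre of its underside; z up.
- clip_jar: Bystander: clip-top jar, 91 x 86 x 117 mm. Origin under its centre.
- pepper_mill: Bystander: pepper mill, 55 mm across, 227 mm tall. Origin under its centre.
- honey_pot: Bystander: honey pot, 76 mm across, 82 mm tall. Origin under its centre.
- mug_teal: Bystander: teal mug, 88 mm high, on the draining board. Origin under its centre.
- mug_lilac: Bystander: lilac mug, 88 mm high, on the draining board. Origin under its centre.
- kitchen_timer: Bystander: red kitchen timer, 70 mm across, 64 mm tall. Origin under its centre.
Mind the look-alikes: they are no part of the job. What is shaped like the spice_jar but orange or purple is not meant.

How it is judged (in metres and radians):
On the way, in this order (a step that is already met when the one before it is completed fails the run):
1. the chest's left rear corner is pressed against the left buffer with more than 2 N, by the fingers at the left guard (contact force between chest and buffer_left above 2 N and distance between the grasp point and guard_left below 0.07 m), for 0.2 s.
2. then its right rear corner is pressed against the right buffer with more than 2 N, by the fingers at the right guard (contact force between chest and buffer_right above 2 N and distance between the grasp point and guard_right below 0.07 m), for 0.2 s.
At the end, for the whole second after the job is handed in: The chest stands at rest between the rails, both rear corners within 3 mm of the buffers' faces, its middle within 10 mm of the bay's, and the spice jar stands upright (within 0.1 rad) at rest on its lid (x of each of rear_left, rear_right in the frame of bay above -0.003 m and y of chest in the frame of bay between -0.01 and 0.01 m and height (world z) of chest below 0.004 m and linear speed of each of chest, spice_jar below 0.01 m/s and angle between spice_jar's own z axis and vertical below 0.1 rad and z of spice_jar in the frame of chest above 0.066 m); the robot touches nothing.
It fails at once if the robot pushes the chest with more than 25 N (contact force between any of the fingers, the arm and chest above 25 N).
It fails at once if the robot touches the glass or the lid (contact force between any of the fingers, the arm and chest_glass above 0.5 N or contact force between any of the fingers, the arm and chest_lid above 0.5 N).
It fails at once if the chest swings more than 0.5 rad (29 degrees) out of line with the bay (angle between the x axis of chest and the x axis of bay, either way round above 0.5 rad).
It fails at once if the chest is tipped more than 0.1 rad or lifted more than 10 mm, or the spice jar tips over or leaves the lid (angle between chest's own z axis and vertical above 0.1 rad or height (world z) of chest above 0.01 m or angle between spice_jar's own z axis and vertical above 0.4 rad or z of spice_jar in the frame of chest below 0.06 m).
It fails at once if a bystander is moved more than 15 mm (distance of any of clip_jar, pepper_mill, honey_pot, mug_teal, mug_lilac, kitchen_timer from where it was at the start of the episode above 0.015 m).
It also fails if it takes over 72 s, if anything falls off the work surface, if the arm or the gripper's body presses on something with over 40 N, if the wrist force passes 120 N, or if a joint passes its speed limit or range.

## Working session

There is one attempt and no reset: what is moved stays moved. The work goes in short steps, Python scripts to look and compute and a tool call to move; the robot and the scene stay as the last step left them, time stands still between calls to the robot, and variables do not carry over. Pictures are saved under pics/ and viewed, at most 10 in all, crops included, and the job is handed in when it is done.

Besides the shell and the picture viewer there is one more tool, called after "Call:" as a command line: name --argument value ..., lists and objects as JSON in quotes. apply_moves: Moves the arm, as the interface text tells. Its arguments: {"type":"object","properties":{"rows":{"type":"array"}},"required":["rows"]}

```bash
mkdir -p pics; ls; cat > h.py <<'E'
import numpy as np, cv2
from bench import read_state, imaging, workorder, nets
def cam(n):
    return imaging.get_image(n)
def K(c): return np.array([[c['fx'],0,c['cx']],[0,c['fy'],c['cy']],[0,0,1.]])
def onplane(c,rc,z):
    p=cv2.undistortPoints(np.array([[[rc[1],rc[0]]]],float),K(c),np.array(c['dist'],float))[0,0]
    R=np.array(c['rotation'],float)
    d=R@np.array([p[0],p[1],1.]); o=np.array(c['xyz'],float)
    return o+d*(z-o[2])/d[2]
def proj(c,P):
    R=np.array(c['rotation'],float); o=np.array(c['xyz'],float)
    q=(np.atleast_2d(P)-o)@R
    return cv2.projectPoints(q,np.zeros(3),np.zeros(3),K(c),np.array(c['dist'],float))[0][:,0,::-1]
E
python3 - <<'E'
from h import *
print(read_state())
cs={}
for n in('scene','top'):
    c=cam(n);cs[n]=c
    cv2.imwrite(f'pics/{n}0.png',c['pixels'][:,:,::-1])
    print(n,c['fx'],c['fy'],c['cx'],c['cy'],c['xyz'],np.round(c['rotation'],3).tolist())
    for q,z in [('guard_left',45),('guard_right',45),('rear_left',27),('rear_right',27),('chest',0),('chest_lid',61),('bay',0),('buffer_left',27),('buffer_right',27),('spice_jar',70),('clip_jar',0),('pepper_mill',0),('honey_pot',0),('mug_teal',0),('mug_lilac',0),('kitchen_timer',0)]:
        r=nets.pinpoint(n,q)
        print(q,[(np.round(x['location']).tolist(),round(x['score'],2),np.round(onplane(c,x['location'],z)[:2]).tolist()) for x in r[:3]])
E
```

```text
pics
{'clock': 0.0, 'joints': array([ 1.35962252e+00,  3.85568348e-01,  6.65356032e-03, -5.19212105e-04,
       -1.19399590e+00, -2.58570025e-01]), 'joint_vel': array([ 3.12991567e-05,  7.36865995e-04,  1.43956919e-04,  9.36135186e-04,
       -4.25183914e-04,  1.74127702e-04]), 'joint_efforts': array([ 4.35254906e-04, -3.92288375e+01,  1.88405818e+01,  4.18623000e+00,
       -4.61090327e-03,  1.45149535e-06]), 'position': array([282.66660618, 556.84479483, 255.22225693]), 'ee_rot': array([ 9.72521291e-01, -2.32811430e-01, -2.16174076e-04,  1.06260309e-03]), 'contact_force': array([-0.55781338, -0.4137764 , -0.10585099]), 'wrist_torque': array([-0.03942091,  0.00487547, -0.0169114 ]), 'grasp_force': 0.0, 'gripper_width': 85.26359159509246}
scene 510.4991425540299 510.4991425540299 276.94138981072865 208.86016761897693 [-120.34969354 -410.26591405 1053.66111585] [0.821, -0.445, 0.173, -0.312]Traceback (most recent call last):
  File "<stdin>", line 10, in <module>
  File "h.py", line 9, in onplane
    d=R@np.array([p[0],p[1],1.]); o=np.array(c['xyz'],float)
      ~^~~~~~~~~~~~~~~~~~~~~~~~~
ValueError: matmul: Input operand 1 has a mismatch in its core dimension 0, with gufunc signature (n?,k),(k,m?)->(n?,m?) (size 3 is different from 4)
```

```bash
sed -i "s/np.array(c\['rotation'\],float)/Rot.from_quat(c['rotation']).as_matrix()/; 1i from scipy.spatial.transform import Rotation as Rot" h.py
python3 - <<'E'
from h import *
for n in('scene','top'):
    c=cam(n)
    cv2.imwrite(f'pics/{n}0.png',c['pixels'][:,:,::-1])
    print(n,c['fx'],c['xyz'],Rot.from_quat(c['rotation']).as_matrix().round(2).tolist())
    for q,z in [('guard_left',45),('guard_right',45),('rear_left',27),('rear_right',27),('chest',0),('chest_lid',61),('bay',0),('buffer_left',27),('buffer_right',27),('spice_jar',70),('clip_jar',0),('pepper_mill',0),('honey_pot',0),('mug_teal',0),('mug_lilac',0),('kitchen_timer',0)]:
        r=nets.pinpoint(n,q)
        print(q,[(np.round(x['location']).tolist(),round(x['score'],2),np.round(onplane(c,x['location'],z)[:2]).tolist()) for x in r[:3]])
E
```

```text
scene 510.4991425540299 [-120.34969354 -410.26591405 1053.66111585] [[0.54, -0.62, 0.56], [-0.84, -0.41, 0.36], [0.01, -0.67, -0.75]]
guard_left [([246.0, 243.0], 0.96, [489.0, 78.0]), ([248.0, 290.0], 0.18, [549.0, -24.0])]
guard_right [([265.0, 319.0], 0.64, [544.0, -110.0])]
rear_left []
rear_right [([174.0, 204.0], 0.52, [652.0, 331.0]), ([204.0, 325.0], 0.17, [739.0, -17.0])]
chest [([260.0, 284.0], 0.36, [538.0, -13.0])]
chest_lid [([231.0, 290.0], 0.81, [584.0, -2.0])]
bay [([203.0, 325.0], 0.8, [766.0, -6.0]), ([267.0, 320.0], 0.75, [569.0, -103.0])]
buffer_left [([185.0, 298.0], 0.43, [764.0, 82.0])]
buffer_right [([209.0, 359.0], 0.64, [777.0, -103.0]), ([249.0, 288.0], 0.25, [555.0, -15.0])]
spice_jar [([293.0, 268.0], 0.94, [397.0, -60.0]), ([229.0, 292.0], 0.72, [585.0, -7.0]), ([271.0, 356.0], 0.56, [561.0, -200.0])]
clip_jar [([298.0, 400.0], 0.77, [596.0, -314.0]), ([247.0, 244.0], 0.39, [515.0, 94.0])]
pepper_mill [([270.0, 419.0], 0.6, [699.0, -321.0]), ([249.0, 286.0], 0.6, [570.0, 1.0])]
honey_pot [([186.0, 166.0], 0.68, [574.0, 413.0]), ([332.0, 383.0], 0.61, [48
[... 780 characters left out ...]
0, 311.0], 0.64, [750.0, -1.0])]
buffer_left [([250.0, 426.0], 0.67, [493.0, -305.0]), ([145.0, 276.0], 0.44, [759.0, 94.0])]
buffer_right [([151.0, 347.0], 0.63, [749.0, -93.0]), ([209.0, 312.0], 0.2, [594.0, -4.0])]
spice_jar [([200.0, 383.0], 0.78, [620.0, -178.0]), ([269.0, 322.0], 0.71, [444.0, -28.0]), ([210.0, 311.0], 0.55, [592.0, 2.0])]
clip_jar [([209.0, 424.0], 0.71, [602.0, -310.0])]
pepper_mill [([174.0, 428.0], 0.77, [699.0, -322.0])]
honey_pot [([254.0, 424.0], 0.58, [482.0, -311.0])]
mug_teal [([236.0, 354.0], 0.7, [528.0, -120.0]), ([211.0, 151.0], 0.62, [581.0, 424.0])]
mug_lilac [([265.0, 159.0], 0.79, [437.0, 398.0])]
kitchen_timer [([178.0, 177.0], 0.58, [673.0, 357.0])]
```

View pics/scene0.png

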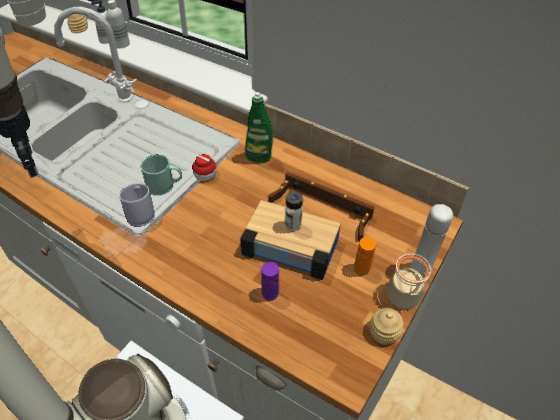

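View pics/top0.png

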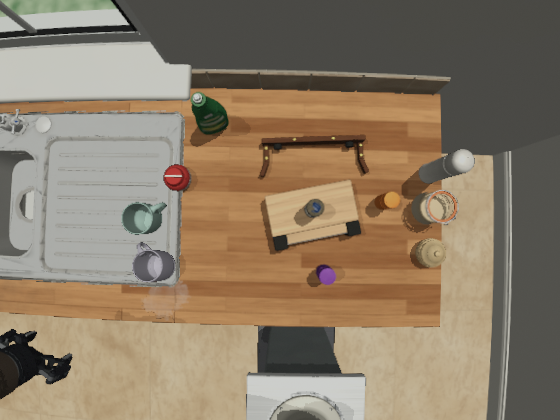

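```bash
cat >> h.py <<'E'
def tf(p,pts):
    x,y,a=p; a=np.radians(a); P=np.array(pts,float)
    return np.c_[x+np.cos(a)*P[:,0]-np.sin(a)*P[:,1], y+np.sin(a)*P[:,0]+np.cos(a)*P[:,1],P[:,2]]
def box(x0,x1,y0,y1,z): return [[x0,y0,z],[x1,y0,z],[x1,y1,z],[x0,y1,z],[x0,y0,z]]
def overlay(n,chest,bay,crop,f,out):
    c=cam(n); r0,r1,c0,c1=crop
    im=cv2.resize(np.ascontiguousarray(c['pixels'][r0:r1,c0:c1,::-1]),None,fx=f,fy=f,interpolation=cv2.INTER_CUBIC)
    def dr(pose,pts,col):
        q=proj(c,tf(pose,pts))
        cv2.polylines(im,[np.round((np.c_[q[:,1]-c0,q[:,0]-r0]+.5)*f).astype(int)],False,col,1)
    for s in(1,-1):
        dr(chest,box(-70,-60,s*76,s*110,70),(0,255,255)); dr(chest,[[-70,s*76,0],[-70,s*110,0],[-70,s*110,70]],(0,255,255))
        dr(bay,[[0,s*94-11,27],[0,s*94+11,27]],(0,255,0))
        dr(bay,[[0,s*118,28],[-32,s*118,28],[-68,s*132,28]],(255,255,0))
    dr(chest,box(-58,70,-110,110,70),(0,0,255)); dr(chest,[[70,110,70],[70,110,0],[70,-110,0],[70,-110,70]],(0,0,255))
    cv2.imwrite(out,im); return c
E
python3 - <<'E'
from h import *
overlay('top',(582,1,15.5),(762,-5,4),(120,300,240,400),3.2,'pics/t1.png')
overlay('scene',(582,1,15.5),(762,-5,4),(160,310,230,390),3.8,'pics/s1.png')
a=cv2.imread('pics/t1.png');b=cv2.imread('pics/s1.png')
print(a.shape,b.shape)
E
```

```text
(576, 512, 3) (570, 608, 3)
```

View pics/t1.png

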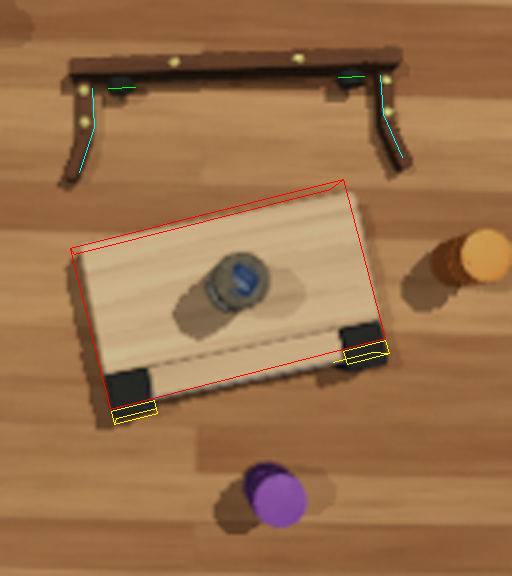

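View pics/s1.png

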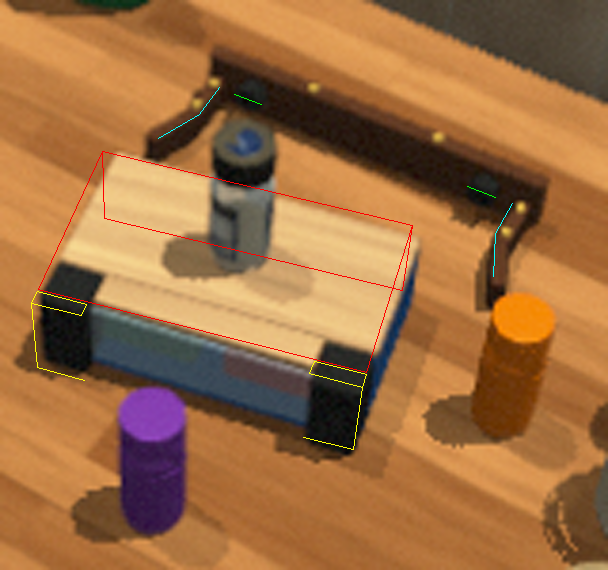

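```bash
cat > fit.py <<'E'
from h import *
from scipy.optimize import least_squares
def fit(obs,x0,cs):
    def res(p):
        out=[]
        for n,uv,P in obs:
            out.append(proj(cs[n],tf(p,[P]))[0]-uv)
        return np.concatenate(out)
    s=least_squares(lambda p:res([p[0],p[1],p[2]]),x0,loss='soft_l1',x_scale=[10,10,1])
    return s.x,res(s.x).reshape(-1,2)
E
python3 - <<'E'
from fit import *
cs={n:cam(n) for n in('top','scene')}
T=lambda x,y:('top',np.array([y/3.2+120-.5,x/3.2+240-.5]))
S=lambda x,y:('scene',np.array([y/3.8+160-.5,x/3.8+230-.5]))
ch=[(T(78,253),(70,110,70)),(T(352,192),(70,-110,70)),(T(113,409),(-70,110,70)),(T(152,398),(-70,76,70)),(T(388,345),(-70,-110,70)),(T(345,354),(-70,-76,70)),
(S(418,238),(70,-110,70)),(S(108,154),(70,110,70)),(S(43,362),(-70,110,0)),(S(90,374),(-70,76,0)),(S(310,437),(-70,-76,0)),(S(358,447),(-70,-110,0))]
by=[(T(121,89),(0,94,27)),(T(351,79),(0,-94,27)),(S(250,95),(0,94,27)),(S(483,188),(0,-94,27)),(T(95,122),(-32,118,28)),(T(377,117),(-32,-118,28))]
for o,x0 in((ch,(582,1,15)),(by,(762,-5,4))):
    for sel in('both','top','scene'):
        oo=[(a[0],a[1],P) for a,P in o if sel=='both' or a[0]==sel]
        x,r=fit(oo,x0,cs); print(sel,x.round(1))
        if sel=='both': print(r.round(1).tolist())
E
```

```text
both [586.8  -1.3  14.2]
[[-4.6, -1.3], [-5.2, -1.0], [1.8, 0.4], [2.1, 1.6], [1.6, 0.8], [1.9, 1.0], [-3.4, 0.5], [-2.0, 1.0], [-0.4, -0.1], [-0.1, -0.1], [-0.6, -0.8], [0.4, -0.4]]
top [589.9  -0.9  13.3]
scene [585.   -2.1  14.7]
both [762.8  -4.7   2.9]
[[-1.6, 0.1], [-0.3, -0.1], [0.4, -0.2], [1.2, -0.7], [0.4, -0.6], [-0.4, 1.4]]
top [761.8  -4.5   2.9]
scene [766.2  -4.4   3.8]
```

```bash
python3 - <<'E'
from h import *
c=cv2.imread('pics/top0.png');s=cv2.imread('pics/scene0.png')
def t(im,r,cc,h=33,w=44): 
    return cv2.resize(im[r:r+h,cc:cc+w],(396,297),interpolation=cv2.INTER_NEAREST)
a=np.hstack([t(c,226,262),t(c,210,328)]);b=np.hstack([t(s,225,236),t(s,245,305)])
cv2.imwrite('pics/z.png',cv2.convertScaleAbs(np.vstack([a,b]),alpha=1.6,beta=15))
E
```

```text
(no output)
```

View pics/z.png

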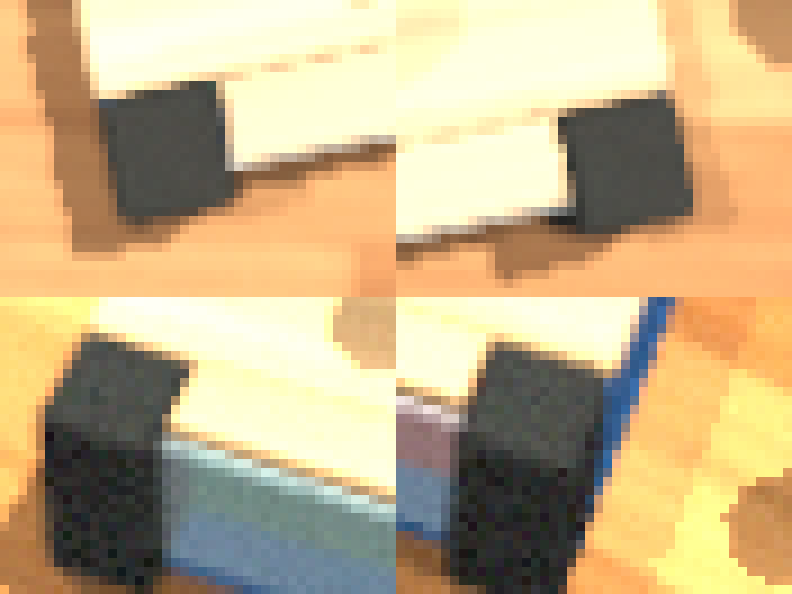

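```bash
python3 - <<'E'
from fit import *
cs={n:cam(n) for n in('top','scene')}
Z=lambda n,r0,c0:(lambda x,y:(n,np.array([y/9+r0-.5,x/9+c0-.5])))
A=Z('top',226,262);B=Z('top',210,328);C=Z('scene',225,236);D=Z('scene',245,305)
T=lambda x,y:('top',np.array([y/3.2+120-.5,x/3.2+240-.5]))
S=lambda x,y:('scene',np.array([y/3.8+160-.5,x/3.8+230-.5]))
ch=[(T(78,253),(70,110,70)),(T(352,192),(70,-110,70)),(A(125,222),(-70,110,70)),(A(237,203),(-70,76,70)),(B(295,213),(-70,-110,70)),(B(184,233),(-70,-76,70)),
(S(418,238),(70,-110,70)),(S(108,154),(70,110,70)),(C(45,128),(-70,110,70)),(C(165,146),(-70,76,70)),(D(61,153),(-70,-76,70)),(D(194,173),(-70,-110,70))]
for sel in('both','top','scene'):
        oo=[(a[0],a[1],P) for a,P in ch if sel=='both' or a[0]==sel]
        x,r=fit(oo,(582,0,14),cs); print(sel,x.round(1)); print(r.round(1).tolist())
E
```

```text
both [579.8  -3.4  13. ]
[[-2.8, -0.1], [-1.7, 0.6], [1.1, -0.1], [0.3, 1.0], [-0.4, 1.7], [0.2, 0.8], [-0.5, 0.2], [-0.5, 1.0], [0.0, -2.2], [1.8, -2.7], [-1.6, -0.8], [0.2, -1.9]]
top [579.2  -2.   12.7]
[[-2.8, -0.6], [-1.3, 0.2], [1.1, -0.9], [0.4, 0.2], [0.0, 1.1], [0.6, 0.1]]
scene [580.9  -5.9  13.3]
[[-0.6, 1.2], [-0.2, 1.8], [0.4, -1.1], [2.1, -1.5], [-1.5, 0.5], [0.2, -0.5]]
```

```bash
cat >> h.py <<'E'
def go(x,y,z,yawdeg):
    "delta in tool axes to reach TCP xyz with tool x at world angle yawdeg"
    s=read_state(); R=Rot.from_quat(s['ee_rot']).as_matrix()
    d=R.T@(np.array([x,y,z])-s['position'])
    a=np.degrees(np.arctan2(R[1,0],R[0,0]))
    w=(yawdeg-a+180)%360-180
    print('delta',d.round(1).tolist(),'yaw',round(-np.radians(w),3),'| at',s['position'].round(1).tolist(),round(a,1),'F',s['contact_force'].round(1).tolist(),'t',round(s['clock'],2))
E
python3 - <<'E'
from h import *
go(451,64,150,13)
c=cam('scene'); print(onplane(c,(520/3.8+160,152/3.8+230),0))
E
```

```text
delta [373.2, 363.7, 106.3] yaw -0.697 | at [282.9, 557.3, 256.3] -26.9 F [-0.3, -0.5, -0.5] t 2.1
[426.61489472 -44.96963837   0.        ]
```

Call:
apply_moves --rows '[{"hand": -1, "delta_pos": [373, 364, 60], "yaw": -0.697}, {"hand": -1, "delta_pos": [373, 364, 60], "yaw": -0.697}, {"hand": -1, "delta_pos": [373, 364, 60], "yaw": -0.697}, {"hand": -1, "delta_pos": [373, 364, 60], "yaw": -0.697}, {"hand": -1, "delta_pos": [373, 364, 60], "yaw": -0.697}, {"hand": -1, "delta_pos": [373, 364, 60], "yaw": -0.697}, {"hand": -1, "delta_pos": [373, 364, 60], "yaw": -0.697}, {"hand": -1, "delta_pos": [373, 364, 60], "yaw": -0.697}, {"hand": -1, "delta_pos": [373, 364, 60], "yaw": -0.697}, {"hand": -1, "delta_pos": [373, 364, 60], "yaw": -0.697}, {"hand": -1, "delta_pos": [373, 364, 60], "yaw": -0.697}, {"hand": -1, "delta_pos": [373, 364, 60], "yaw": -0.697}]'

```text
clock: 3.15
position: [443.1, 85.2, 199.4]
ee_rot: [0.994, 0.114, 0.001, -0.0]
contact_force: [0.6, 1.8, 0.7]
gripper_width: 0.4
grasp_force: 0.0
```

```bash
python3 - <<'E'
from h import *
go(451,64,100,13);go(451,64,43,13)
E
```

```text
delta [2.8, 22.4, 99.4] yaw 0.001 | at [443.1, 85.2, 199.4] 13.1 F [0.6, 1.8, 0.7] t 3.15
delta [2.7, 22.4, 156.4] yaw 0.001 | at [443.1, 85.2, 199.4] 13.1 F [0.6, 1.8, 0.7] t 3.15
```

Call:
apply_moves --rows '[{"hand": -1, "delta_pos": [0, 10, 40], "yaw": 0}, {"hand": -1, "delta_pos": [0, 10, 80], "yaw": 0}, {"hand": -1, "delta_pos": [0, 10, 120], "yaw": 0}, {"hand": -1, "delta_pos": [0, 10, 153], "yaw": 0}, {"hand": -1, "delta_pos": [0, 10, 153], "yaw": 0}, {"hand": -1, "delta_pos": [0, 10, 153], "yaw": 0}]'

```text
clock: 3.65
position: [444.7, 76.9, 45.4]
ee_rot: [0.994, 0.114, -0.002, 0.001]
contact_force: [0.1, 0.4, 0.7]
gripper_width: 0.2
grasp_force: 0.0
```

```bash
python3 - <<'E'
from h import *
go(451,64,43,13)
for n in('top','scene'):
    c=cam(n); cv2.imwrite(f'pics/a_{n}.png',c['pixels'][:,:,::-1])
a=cv2.imread('pics/a_top.png')[130:330,230:400];b=cv2.imread('pics/a_scene.png')[160:340,180:380]
f=lambda m:cv2.resize(m,None,fx=400/m.shape[1],fy=400/m.shape[1],interpolation=cv2.INTER_CUBIC)
a,b=f(a),f(b);h=min(len(a),len(b))
cv2.imwrite('pics/a.png',np.hstack([a[:h],b[:h]]))
E
```

```text
delta [3.3, 14.0, 2.4] yaw 0.001 | at [444.7, 76.9, 45.4] 13.0 F [0.1, 0.4, 0.7] t 3.65
```

View pics/a.png

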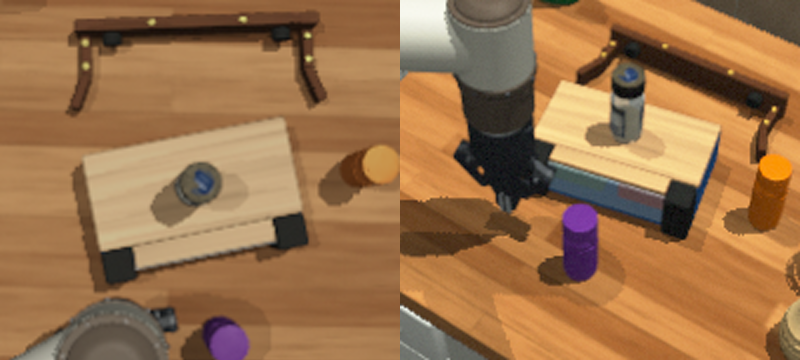

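Call:
apply_moves --rows '[{"hand": -1, "delta_pos": [8, 14, 1], "yaw": 0}, {"hand": -1, "delta_pos": [16, 14, 1], "yaw": 0}, {"hand": -1, "delta_pos": [24, 14, 1], "yaw": 0}, {"hand": -1, "delta_pos": [27, 14, 1], "yaw": 0}, {"hand": -1, "delta_pos": [30, 14, 1], "yaw": 0}, {"hand": -1, "delta_pos": [33, 14, 1], "yaw": 0}, {"hand": -1, "delta_pos": [36, 14, 1], "yaw": 0}, {"hand": -1, "delta_pos": [39, 14, 1], "yaw": 0}, {"hand": -1, "delta_pos": [42, 14, 1], "yaw": 0}]'

```text
clock: 4.5
position: [487.0, 72.7, 44.6]
ee_rot: [0.994, 0.113, -0.002, 0.0]
contact_force: [-4.5, 1.2, 1.2]
gripper_width: 0.4
grasp_force: 0.0
```

```bash
python3 - <<'E'
from h import *
go(480.3,70.5,43,13)
E
```

```text
delta [-7.0, 0.6, 1.6] yaw -0.0 | at [487.0, 72.7, 44.6] 13.0 F [-4.5, 1.2, 1.2] t 4.5
```

```bash
cat >> h.py <<'E'
BAY=(763,-4.7,3.0)
def inbay(p):
    a=np.radians(BAY[2]); d=np.array([p[0]-BAY[0],p[1]-BAY[1]])
    return (np.cos(a)*d[0]+np.sin(a)*d[1],-np.sin(a)*d[0]+np.cos(a)*d[1],p[2]-BAY[2])
def step(p,side,d,n=200,k=0.4):
    x,y,a=p; a=np.radians(a)
    for _ in range(n):
        e=d/n; w=-side*(1-k)*e/144; f=e*k+50/144*(1-k)*e
        x+=f*np.cos(a+w/2); y+=f*np.sin(a+w/2); a+=w
    return (x,y,np.degrees(a))
def tool(p,side,z=44,back=0): # TCP pose with contact at guard
    g=tf(p,[(-70-11-back,side*94,z)])[0]; return (g[0],g[1],z,p[2])
def rows(p,side,ds,cur=None,k=0.4):
    s=read_state(); R=Rot.from_quat(s['ee_rot']).as_matrix(); a0=np.degrees(np.arctan2(R[1,0],R[0,0]))
    pos=s['position']
    for d in ds:
        q=step(p,side,d,k=k); t=tool(q,side,pos[2])
        dd=R.T@(np.array(t[:3])-pos); print(d,dd.round(1).tolist(),'yaw',round(-np.radians(t[3]-a0),3),'bay',np.round(inbay(q),1).tolist())
    return q
E
python3 - <<'E'
from h import *
print(np.round(inbay((580,-3,13)),1))
rows((580,-3,13),1,range(7,116,12))
for L in (95,105,115):
  p=step((580,-3,13),1,L); 
  print(L,np.round(inbay(p),1),[np.round(inbay(step(p,-1,d)),1).tolist() for d in(20,40,60,80)])
E
```

```text
[-182.7   11.3   10. ]
7 [-0.4, -1.6, 0.0] yaw 0.029 bay [-178.5, 12.0, 8.3]
19 [11.8, -5.0, -0.1] yaw 0.079 bay [-171.2, 12.8, 5.5]
31 [24.2, -7.8, -0.1] yaw 0.129 bay [-163.9, 13.3, 2.6]
43 [36.7, -9.9, -0.2] yaw 0.179 bay [-156.6, 13.5, -0.3]
55 [49.2, -11.5, -0.2] yaw 0.229 bay [-149.3, 13.3, -3.1]
67 [61.9, -12.4, -0.3] yaw 0.279 bay [-142.1, 12.7, -6.0]
79 [74.5, -12.7, -0.4] yaw 0.329 bay [-134.8, 11.8, -8.9]
91 [87.2, -12.3, -0.4] yaw 0.379 bay [-127.6, 10.4, -11.7]
103 [99.8, -11.3, -0.5] yaw 0.429 bay [-120.5, 8.8, -14.6]
115 [112.4, -9.7, -0.5] yaw 0.479 bay [-113.5, 6.8, -17.5]
95 [-125.3    9.9  -12.7] [[-113.3, 7.8, -7.9], [-101.2, 6.6, -3.1], [-89.0, 6.4, 1.6], [-76.9, 7.3, 6.4]]
105 [-119.4    8.5  -15.1] [[-107.5, 5.8, -10.3], [-95.4, 4.1, -5.5], [-83.3, 3.5, -0.7], [-71.1, 3.8, 4.0]]
115 [-113.5    6.8  -17.5] [[-101.8, 3.6, -12.7], [-89.8, 1.4, -7.9], [-77.7, 0.3, -3.1], [-65.5, 0.1, 1.6]]
```

Call:
apply_moves --rows '[{"hand": -1, "delta_pos": [4, -2, 0], "yaw": 0.045}, {"hand": -1, "delta_pos": [8, -3.5, 0], "yaw": 0.062}, {"hand": -1, "delta_pos": [12, -5, 0], "yaw": 0.079}, {"hand": -1, "delta_pos": [16, -6, 0], "yaw": 0.096}, {"hand": -1, "delta_pos": [20, -7, 0], "yaw": 0.112}, {"hand": -1, "delta_pos": [24, -8, 0], "yaw": 0.129}, {"hand": -1, "delta_pos": [28, -8.7, 0], "yaw": 0.145}, {"hand": -1, "delta_pos": [32, -9.3, 0], "yaw": 0.162}, {"hand": -1, "delta_pos": [36, -9.9, 0], "yaw": 0.179}, {"hand": -1, "delta_pos": [40, -10.5, 0], "yaw": 0.195}, {"hand": -1, "delta_pos": [44, -11, 0], "yaw": 0.212}, {"hand": -1, "delta_pos": [48, -11.5, 0], "yaw": 0.229}]'

```text
clock: 5.5
position: [533.8, 95.3, 45.1]
ee_rot: [1.0, -0.002, 0.0, -0.0]
contact_force: [-3.4, 1.5, -1.0]
gripper_width: -0.3
grasp_force: 0.0
```

```bash
python3 - <<'E'
from h import *
go(480,70,44,0)
overlay('top',step((580,-3,13),1,57),BAY,(120,300,240,400),3.2,'pics/t2.png')
E
```

```text
delta [-53.7, 25.5, 1.1] yaw -0.003 | at [533.8, 95.3, 45.1] -0.2 F [-3.4, 1.5, -1.0] t 5.5
```

View pics/t2.png

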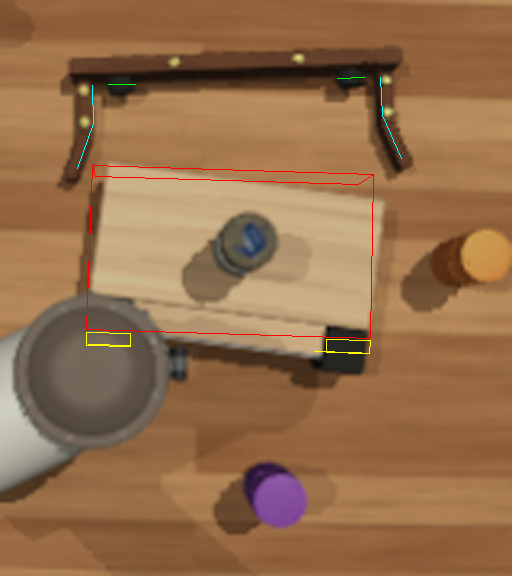

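```bash
cat > track.py <<'E'
from h import *
from scipy.optimize import minimize
gx,gy=np.meshgrid(np.arange(-95,96,3),np.arange(-135,136,3)); gx=gx.ravel();gy=gy.ravel()
G=np.c_[gx,gy,np.full(len(gx),70.)]
def sample(c,P,img):
    q=proj(c,P).astype(np.float32)
    return cv2.remap(img,q[:,1][None],q[:,0][None],cv2.INTER_LINEAR)[0].astype(float)
def masks(c):
    im=c['pixels']; h=cv2.cvtColor(im,cv2.COLOR_RGB2HSV).astype(float)
    blur=lambda m:cv2.GaussianBlur(m.astype(np.float32),(0,0),1.0)
    dark=blur(im.max(2)<60); lid=blur((h[...,1]<125)&(h[...,0]>8)&(h[...,0]<28)&(h[...,2]>130))
    return np.dstack([lid,dark])
def expect(rear,use):
    E=np.zeros((len(gx),2)); ins=(abs(gy)<=110)&(gx>=-58)&(gx<=rear); E[ins,0]=1
    for s in(1,-1):
        g=(s*gy>=76)&(s*gy<=110)&(gx>=-70)&(gx<=-36); E[g,0]=0;E[g,1]=1
    W=np.ones((len(gx),2)); W[(abs(gy)<45)&(abs(gx)<50)]=0   # jar
    W[(gx<-40)&(abs(gy)<78),1]=0; W[(gx>60),1]=0
    W[(abs(gy)>111),1]=0
    for s in(1,-1):
        if s not in use: W[(s*gy>20)&(gx<0)]=0   # hidden by the arm
    W[:,1]*=2
    return E,W
def track(n,p0,use=(1,-1),rear=70,c=None):
    c=c or cam(n); M=masks(c); E,W=expect(rear,use)
    f=lambda v:(W*(sample(c,tf((p0[0]+v[0],p0[1]+v[1],p0[2]+v[2]),G),M)-E)**2).sum()
    best=min((minimize(f,s,method='Nelder-Mead',options=dict(initial_simplex=np.array(s)+np.array([[0,0,0],[8,0,0],[0,8,0],[0,0,4]]))) for s in([0,0,0],[-8,-5,-4],[6,5,4])),key=lambda r:r.fun)
    return tuple(np.array(p0)+best.x),best.fun
E
python3 - <<'E'
from track import *
t0=cam('top')
t0=dict(t0,pixels=cv2.imread('pics/top0.png')[:,:,::-1].copy())
im=t0['pixels'];
for r,c_ in((200,290),(225,345),(200,345),(190,285),(180,300),(237,318),(233,300),(260,300)): print((r,c_),cv2.cvtColor(im[r:r+1,c_:c_+1],cv2.COLOR_RGB2HSV)[0,0],end=' ')
print()
for rear in(60,64,67,70): print(rear,track('top',(580,-3,13),rear=rear,c=t0))
for rear in(64,70): print(rear,track('top',(570,0,-6),use=(-1,),rear=rear))
E
```

```text
(200, 290) [ 17  91 197] (225, 345) [ 17  95 164] (200, 345) [ 17  92 192] (190, 285) [ 13 153 145] (180, 300) [ 14 144 151] (237, 318) [ 18  80 181] (233, 300) [ 17  92 191] (260, 300) [ 14 139 161] 
60 ((np.float64(581.446023636353), np.float64(-2.0852462071500684), np.float64(12.289487094021949)), np.float64(266.9469213382971))
64 ((np.float64(580.8787570707378), np.float64(-2.2642728286063223), np.float64(12.249337725509942)), np.float64(132.67717018927928))
67 ((np.float64(580.0448663350502), np.float64(-2.4646744474502427), np.float64(12.304913557216755)), np.float64(96.71607956958226))
70 ((np.float64(578.9932180990676), np.float64(-2.6831372779451854), np.float64(12.270403222029467)), np.float64(101.64440888679478))
64 ((np.float64(610.5853301312954), np.float64(-3.6706091352086405), np.float64(-7.882492040020213)), np.float64(86.76645671487202))
70 ((np.float64(606.9514901166823), np.float64(-2.910383500938549), np.float64(-6.616429324573779)), np.float64(61.236941783909366))
```

```bash
python3 - <<'E'
from h import *
p=(607,-3,-6.6)
print(tool(p,1),read_state()['position'])
q=rows(p,1,(0,8,16,25),k=.17)
print(q,tool(q,-1,back=15))
E
```

```text
(np.float64(537.3408981326974), np.float64(99.68694915635946), 44, -6.6) [534.56892071  95.40148584  45.56051526]
0 [2.8, -4.3, 0.0] yaw 0.114 bay [-155.7, 9.9, -9.6]
8 [11.2, -6.9, 0.0] yaw 0.16 bay [-152.1, 9.2, -12.2]
16 [19.7, -9.1, 0.1] yaw 0.206 bay [-148.5, 8.3, -14.9]
25 [29.5, -11.1, 0.1] yaw 0.258 bay [-144.6, 7.1, -17.9]
(np.float64(618.2449150143132), np.float64(-5.130457312076374), np.float64(-14.85616267289207)) (np.float64(501.3529783299363), np.float64(-71.37451469215861), 44, np.float64(-14.85616267289207))
```

Call:
apply_moves --rows '[{"hand": -1, "delta_pos": [3, -4, 0], "yaw": 0.08}, {"hand": -1, "delta_pos": [7, -5, 0], "yaw": 0.12}, {"hand": -1, "delta_pos": [11, -6, 0], "yaw": 0.15}, {"hand": -1, "delta_pos": [15, -7, 0], "yaw": 0.18}, {"hand": -1, "delta_pos": [19, -8, 0], "yaw": 0.2}, {"hand": -1, "delta_pos": [23, -9.5, 0], "yaw": 0.22}, {"hand": -1, "delta_pos": [26, -10.5, 0], "yaw": 0.24}, {"hand": -1, "delta_pos": [28, -11, 0], "yaw": 0.25}, {"hand": -1, "delta_pos": [28, -11, 0], "yaw": 0.25}, {"hand": -1, "delta_pos": [20, -9, 0], "yaw": 0.25}, {"hand": -1, "delta_pos": [5, -6, 0], "yaw": 0.25}]'

```text
clock: 6.62
position: [540.5, 101.7, 45.5]
ee_rot: [0.992, -0.125, 0.002, -0.001]
contact_force: [-0.4, 0.3, 0.3]
gripper_width: -0.1
grasp_force: 0.0
```

```bash
python3 - <<'E'
from track import *
p,e=track('top',(618,-5,-15),use=(-1,)); p2,e2=track('top',(618,-5,-15),use=(1,-1))
print(np.round(p,1),e,np.round(p2,1),e2,np.round(inbay(p),1))
print(tool(p,-1,back=10))
t=tool(p,-1,back=10); go(t[0]-10,t[1]+90,44,t[3]); go(*t)
E
```

```text
[617.4  -5.1 -14.9] 60.7308644829752 [618.2  -5.5 -15.7] 174.73642793973812 [-145.4    7.2  -17.9]
(np.float64(505.25639778681443), np.float64(-72.50382566762104), 44, np.float64(-14.923831998003976))
delta [-19.6, 90.7, 1.2] yaw 0.009 | at [536.9, 100.5, 45.2] -14.4 F [-0.7, -0.6, -0.3] t 6.72
delta [12.5, 175.4, 1.2] yaw 0.009 | at [536.9, 100.5, 45.2] -14.4 F [-0.7, -0.6, -0.3] t 6.72
```

Call:
apply_moves --rows '[{"hand": -1, "delta_pos": [9, 30, 0.5], "yaw": 0.005}, {"hand": -1, "delta_pos": [10, 65, 0.5], "yaw": 0.005}, {"hand": -1, "delta_pos": [11, 100, 0.5], "yaw": 0.005}, {"hand": -1, "delta_pos": [12, 135, 0.5], "yaw": 0.005}, {"hand": -1, "delta_pos": [12, 160, 0.5], "yaw": 0.005}, {"hand": -1, "delta_pos": [12, 175, 0.5], "yaw": 0.005}, {"hand": -1, "delta_pos": [14, 176, 0.5], "yaw": 0.005}, {"hand": -1, "delta_pos": [17, 176, 0.5], "yaw": 0.005}, {"hand": -1, "delta_pos": [20, 176, 0.5], "yaw": 0.005}, {"hand": -1, "delta_pos": [22, 176, 0.5], "yaw": 0.005}]'

```text
clock: 7.55
position: [514.9, -74.4, 44.3]
ee_rot: [0.992, -0.128, -0.002, 0.0]
contact_force: [-5.4, 0.4, 1.1]
gripper_width: 0.1
grasp_force: 0.0
```

```bash
python3 - <<'E'
from h import *
p=(617.4,-5.1,-14.9); print(read_state()['contact_force'])
print(np.round(rows(p,-1,(0,12,24,36,48,60),k=.17),1))
E
```

```text
[-5.39005516  0.36435146  1.11751833]
0 [0.2, 0.7, 0.0] yaw 0.004 bay [-145.4, 7.2, -17.9]
12 [12.4, 5.9, -0.0] yaw -0.065 bay [-140.1, 5.7, -13.9]
24 [24.9, 10.3, -0.1] yaw -0.135 bay [-134.8, 4.6, -10.0]
36 [37.6, 13.8, -0.1] yaw -0.204 bay [-129.3, 3.8, -6.0]
48 [50.6, 16.4, -0.1] yaw -0.273 bay [-123.8, 3.4, -2.0]
60 [63.7, 18.1, -0.2] yaw -0.342 bay [-118.3, 3.4, 1.9]
[644.7  -7.5   4.9]
```

Call:
apply_moves --rows '[{"hand": -1, "delta_pos": [4, 2.5, 0], "yaw": -0.02}, {"hand": -1, "delta_pos": [9, 4.5, 0], "yaw": -0.045}, {"hand": -1, "delta_pos": [14, 6.5, 0], "yaw": -0.075}, {"hand": -1, "delta_pos": [19, 8.3, 0], "yaw": -0.1}, {"hand": -1, "delta_pos": [24, 10, 0], "yaw": -0.13}, {"hand": -1, "delta_pos": [29, 11.5, 0], "yaw": -0.157}, {"hand": -1, "delta_pos": [34, 12.8, 0], "yaw": -0.185}, {"hand": -1, "delta_pos": [39, 14.1, 0], "yaw": -0.21}, {"hand": -1, "delta_pos": [44, 15.2, 0], "yaw": -0.24}, {"hand": -1, "delta_pos": [49, 16.2, 0], "yaw": -0.265}, {"hand": -1, "delta_pos": [54, 17, 0], "yaw": -0.29}, {"hand": -1, "delta_pos": [58, 17.5, 0], "yaw": -0.31}]'

```text
clock: 8.55
position: [566.6, -105.9, 44.1]
ee_rot: [1.0, 0.028, -0.002, 0.0]
contact_force: [-4.7, -1.5, 2.1]
gripper_width: -0.2
grasp_force: 0.0
```

```bash
python3 - <<'E'
from track import *
p,e=track('top',(644,-7,4),use=(1,))
print(np.round(p,1),e,np.round(inbay(p),1)); go(*tool(p,-1)); go(*tool(p,1,back=10))
E
```

```text
[642.1  -7.5   3.9] 548.8569087667031 [-120.9    3.5    0.9]
delta [-0.3, 0.6, 0.2] yaw -0.011 | at [567.9, -106.1, 44.2] 3.2 F [-2.0, -1.8, -1.4] t 8.6
delta [-12.4, -187.3, 0.1] yaw -0.011 | at [567.9, -106.1, 44.2] 3.2 F [-2.0, -1.8, -1.4] t 8.6
```

Call:
apply_moves --rows '[{"hand": -1, "delta_pos": [-14, 0, 0], "yaw": -0.005}, {"hand": -1, "delta_pos": [-16, -20, 0], "yaw": -0.01}, {"hand": -1, "delta_pos": [-16, -60, 0], "yaw": -0.01}, {"hand": -1, "delta_pos": [-16, -100, 0], "yaw": -0.01}, {"hand": -1, "delta_pos": [-15, -140, 0], "yaw": -0.01}, {"hand": -1, "delta_pos": [-14, -170, 0], "yaw": -0.01}, {"hand": -1, "delta_pos": [-13, -187, 0], "yaw": -0.01}, {"hand": -1, "delta_pos": [-12, -187, 0], "yaw": -0.01}, {"hand": -1, "delta_pos": [-8, -187, 0], "yaw": -0.01}, {"hand": -1, "delta_pos": [-5, -187, 0], "yaw": -0.01}, {"hand": -1, "delta_pos": [-3, -187, 0], "yaw": -0.01}]'

```text
clock: 9.52
position: [553.8, 79.1, 44.2]
ee_rot: [1.0, 0.031, -0.001, 0.0]
contact_force: [-5.5, 0.9, 1.2]
gripper_width: 0.3
grasp_force: 0.0
```

```bash
python3 - <<'E'
from track import *
for k in('top',):
  for r in (70,66):
    p,e=track('top',(642,-7,4),use=(-1,),rear=r); print(np.round(p,1),e,np.round(inbay(p),1))
go(*tool(p,1)); q=rows(p,1,(0,12,24,36,40),k=.17)
for d in (36,): print([np.round(inbay(step(q,-1,d,k=.17)),1) for d in (20,36,48)])
E
```

```text
[643.3  -7.1   4.7] 64.20142315852449 [-119.6    3.8    1.7]
[647.2  -7.2   3.4] 97.32099975996327 [-115.8    3.6    0.4]
delta [7.0, -2.6, 0.1] yaw 0.002 | at [554.0, 78.9, 44.1] 3.5 F [-3.3, 0.5, -0.1] t 9.62
0 [7.0, -2.6, -0.0] yaw 0.002 bay [-115.8, 3.6, 0.4]
12 [19.2, -7.7, -0.0] yaw 0.071 bay [-110.3, 3.4, -3.6]
24 [31.7, -12.0, -0.1] yaw 0.141 bay [-104.8, 2.9, -7.6]
36 [44.5, -15.5, -0.1] yaw 0.21 bay [-99.4, 2.0, -11.5]
40 [48.8, -16.4, -0.1] yaw 0.233 bay [-97.6, 1.6, -12.8]
[array([-88.6,   0.1,  -6.2]), array([-81.3,  -0.4,  -1. ]), array([-75.8,  -0.3,   3. ])]
```

Call:
apply_moves --rows '[{"hand": -1, "delta_pos": [3, -1, 0], "yaw": 0.01}, {"hand": -1, "delta_pos": [7, -2.5, 0], "yaw": 0.03}, {"hand": -1, "delta_pos": [11, -4, 0], "yaw": 0.05}, {"hand": -1, "delta_pos": [15, -5.5, 0], "yaw": 0.075}, {"hand": -1, "delta_pos": [19, -7, 0], "yaw": 0.1}, {"hand": -1, "delta_pos": [23, -8.5, 0], "yaw": 0.12}, {"hand": -1, "delta_pos": [27, -10, 0], "yaw": 0.145}, {"hand": -1, "delta_pos": [31, -11, 0], "yaw": 0.165}, {"hand": -1, "delta_pos": [35, -12, 0], "yaw": 0.19}, {"hand": -1, "delta_pos": [39, -13, 0], "yaw": 0.21}, {"hand": -1, "delta_pos": [41, -13.5, 0], "yaw": 0.22}]'

```text
clock: 10.53
position: [595.3, 96.5, 44.7]
ee_rot: [0.997, -0.079, 0.0, -0.0]
contact_force: [-1.9, 1.4, -0.4]
gripper_width: -0.2
grasp_force: 0.0
```

```bash
python3 - <<'E'
from track import *
p,e=track('top',(661,-8,-8),use=(-1,)); print(np.round(p,1),e,np.round(inbay(p),1))
go(*tool(p,1)); go(*tool(p,-1,back=10))
E
```

```text
[661.4  -7.6  -9.3] 68.29362658948168 [-101.6    2.4  -12.3]
delta [0.8, -1.9, 0.7] yaw 0.004 | at [595.6, 96.5, 44.7] -9.0 F [-2.1, 0.7, -0.8] t 10.58
delta [-10.0, 186.1, 0.6] yaw 0.004 | at [595.6, 96.5, 44.7] -9.0 F [-2.1, 0.7, -0.8] t 10.58
```

Call:
apply_moves --rows '[{"hand": -1, "delta_pos": [-12, 0, 0.5], "yaw": 0}, {"hand": -1, "delta_pos": [-15, 20, 0.5], "yaw": 0}, {"hand": -1, "delta_pos": [-15, 60, 0.5], "yaw": 0}, {"hand": -1, "delta_pos": [-14, 100, 0.5], "yaw": 0}, {"hand": -1, "delta_pos": [-13, 140, 0.5], "yaw": 0}, {"hand": -1, "delta_pos": [-12, 170, 0.5], "yaw": 0}, {"hand": -1, "delta_pos": [-11, 187, 0.5], "yaw": 0}, {"hand": -1, "delta_pos": [-10, 187, 0.5], "yaw": 0}, {"hand": -1, "delta_pos": [-6, 187, 0.5], "yaw": 0}, {"hand": -1, "delta_pos": [-3, 187, 0.5], "yaw": 0}, {"hand": -1, "delta_pos": [0, 187, 0.5], "yaw": 0}]'

```text
clock: 11.5
position: [565.1, -87.8, 44.2]
ee_rot: [0.997, -0.078, -0.001, 0.0]
contact_force: [-4.7, 0.3, 0.3]
gripper_width: -0.2
grasp_force: 0.0
```

```bash
python3 - <<'E'
from h import *
p=(661.4,-7.6,-9.3); print(read_state()['contact_force'].round(1))
print(np.round(rows(p,-1,(0,12,24,36,40),k=.17),1))
E
```

```text
[-4.7  0.3  0.3]
0 [1.1, -0.7, -0.0] yaw 0.006 bay [-101.6, 2.4, -12.3]
12 [13.2, 4.6, -0.0] yaw -0.063 bay [-96.2, 1.4, -8.3]
24 [25.7, 9.0, -0.0] yaw -0.132 bay [-90.7, 0.8, -4.4]
36 [38.5, 12.5, -0.1] yaw -0.201 bay [-85.2, 0.6, -0.4]
40 [42.8, 13.5, -0.1] yaw -0.224 bay [-83.4, 0.6, 0.9]
[679.7  -8.5   3.9]
```

Call:
apply_moves --rows '[{"hand": -1, "delta_pos": [3, 1, 0], "yaw": -0.01}, {"hand": -1, "delta_pos": [6, 2, 0], "yaw": -0.025}, {"hand": -1, "delta_pos": [9, 3, 0], "yaw": -0.04}, {"hand": -1, "delta_pos": [12, 4.2, 0], "yaw": -0.055}, {"hand": -1, "delta_pos": [15, 5.2, 0], "yaw": -0.07}, {"hand": -1, "delta_pos": [18, 6.3, 0], "yaw": -0.09}, {"hand": -1, "delta_pos": [21, 7.4, 0], "yaw": -0.105}, {"hand": -1, "delta_pos": [24, 8.5, 0], "yaw": -0.12}]'

```text
clock: 12.17
position: [588.1, -100.9, 44.0]
ee_rot: [1.0, -0.018, 0.0, 0.0]
contact_force: [-2.9, 0.0, -1.4]
gripper_width: 0.1
grasp_force: 0.0
```

```bash
python3 - <<'E'
from track import *
p,e=track('top',(671,-8,-2),use=(1,)); print(np.round(p,1),e,np.round(inbay(p),1))
go(*tool(p,-1)); rows(p,-1,(0,8,16),k=.17)
E
```

```text
[672.9  -7.9  -2.6] 490.42366179855367 [-90.1   1.6  -5.6]
delta [-1.2, -3.0, 0.1] yaw 0.01 | at [588.8, -101.1, 44.1] -2.0 F [-1.6, 0.7, -0.8] t 12.22
0 [-1.2, -3.0, -0.0] yaw 0.01 bay [-90.1, 1.6, -5.6]
8 [6.9, 0.7, 0.0] yaw -0.036 bay [-86.4, 1.3, -3.0]
16 [15.1, 3.9, 0.0] yaw -0.082 bay [-82.8, 1.2, -0.3]
```

Call:
apply_moves --rows '[{"hand": -1, "delta_pos": [3, 0, 0], "yaw": -0.01}, {"hand": -1, "delta_pos": [6, 1, 0], "yaw": -0.03}, {"hand": -1, "delta_pos": [9, 2, 0], "yaw": -0.05}, {"hand": -1, "delta_pos": [12, 3, 0], "yaw": -0.065}, {"hand": -1, "delta_pos": [15, 4, 0], "yaw": -0.08}, {"hand": -1, "delta_pos": [17, 4.5, 0], "yaw": -0.09}, {"hand": -1, "delta_pos": [12, 4.5, 0], "yaw": -0.09}, {"hand": -1, "delta_pos": [2, 4.5, 0], "yaw": -0.09}]'

```text
clock: 12.88
position: [592.5, -105.0, 44.9]
ee_rot: [1.0, 0.027, 0.003, 0.0]
contact_force: [0.5, -0.2, -0.2]
gripper_width: 0.3
grasp_force: 0.0
```

```bash
python3 - <<'E'
from track import *
p,e=track('top',(680,-8,3),use=(1,)); print(np.round(p,1),e,np.round(inbay(p),1))
go(*tool(p,-1)); go(*tool(p,1,back=8))
E
```

```text
[680.   -6.5   3.6] 565.0028353644437 [-83.    2.6   0.6]
delta [15.6, 1.3, 0.7] yaw -0.009 | at [589.3, -104.9, 44.7] 3.0 F [-3.1, 0.8, -0.4] t 12.93
delta [5.9, -186.6, 0.8] yaw -0.009 | at [589.3, -104.9, 44.7] 3.0 F [-3.1, 0.8, -0.4] t 12.93
```

Call:
apply_moves --rows '[{"hand": -1, "delta_pos": [0, -40, 0.5], "yaw": -0.009}, {"hand": -1, "delta_pos": [0, -80, 0.5], "yaw": -0.009}, {"hand": -1, "delta_pos": [0, -120, 0.5], "yaw": -0.009}, {"hand": -1, "delta_pos": [0, -160, 0.5], "yaw": -0.009}, {"hand": -1, "delta_pos": [2, -187, 0.5], "yaw": -0.009}, {"hand": -1, "delta_pos": [4, -188, 0.5], "yaw": -0.009}, {"hand": -1, "delta_pos": [7, -188, 0.5], "yaw": -0.009}, {"hand": -1, "delta_pos": [10, -188, 0.5], "yaw": -0.009}, {"hand": -1, "delta_pos": [13, -188, 0.5], "yaw": -0.009}]'

```text
clock: 13.68
position: [592.3, 82.2, 43.6]
ee_rot: [1.0, 0.03, -0.001, 0.0]
contact_force: [-4.5, 0.9, 1.8]
gripper_width: -0.1
grasp_force: 0.0
```

```bash
python3 - <<'E'
from track import *
p,e=track('top',(680,-8,3),use=(-1,)); print(np.round(p,1),e,np.round(inbay(p),1))
go(*tool(p,1)); rows(p,1,(0,4,8,12,16),k=.17)
E
```

```text
[680.5  -6.6   4.3] 80.69724387473795 [-82.5   2.4   1.3]
delta [0.1, 0.9, -0.6] yaw -0.015 | at [592.5, 81.9, 43.4] 3.5 F [-2.5, -0.3, 0.8] t 13.73
0 [0.1, 0.9, 0.0] yaw -0.015 bay [-82.5, 2.4, 1.3]
4 [4.1, -1.0, -0.0] yaw 0.008 bay [-80.6, 2.5, 0.0]
8 [8.1, -2.8, -0.0] yaw 0.031 bay [-78.8, 2.4, -1.3]
12 [12.2, -4.5, -0.0] yaw 0.054 bay [-77.0, 2.4, -2.6]
16 [16.3, -6.1, -0.0] yaw 0.077 bay [-75.1, 2.3, -4.0]
```

Call:
apply_moves --rows '[{"hand": -1, "delta_pos": [2, -0.5, -0.5], "yaw": 0}, {"hand": -1, "delta_pos": [4, -1, -0.5], "yaw": 0.01}, {"hand": -1, "delta_pos": [6, -1.5, -0.5], "yaw": 0.02}, {"hand": -1, "delta_pos": [8, -2, -0.5], "yaw": 0.03}, {"hand": -1, "delta_pos": [10, -3, -0.5], "yaw": 0.04}, {"hand": -1, "delta_pos": [0, -3, -0.5], "yaw": 0.04}, {"hand": -1, "delta_pos": [-8, 5, -0.5], "yaw": 0.04}, {"hand": -1, "delta_pos": [-8, 40, -0.5], "yaw": 0.04}, {"hand": -1, "delta_pos": [-8, 80, -0.5], "yaw": 0.04}, {"hand": -1, "delta_pos": [-8, 120, -0.5], "yaw": 0.04}, {"hand": -1, "delta_pos": [-8, 160, -0.5], "yaw": 0.04}, {"hand": -1, "delta_pos": [-8, 184, -0.5], "yaw": 0.04}]'

```text
clock: 14.73
position: [596.7, -105.1, 44.7]
ee_rot: [1.0, 0.01, 0.001, 0.0]
contact_force: [0.4, 0.3, 0.0]
gripper_width: 0.3
grasp_force: 0.0
```

```bash
python3 - <<'E'
from track import *
for u in((1,),(1,-1)):
  p,e=track('top',(684,-7,1),use=u); print(np.round(p,1),e,np.round(inbay(p),1))
go(*tool(p,-1)); rows(p,-1,(0,4,8,12),k=.17)
E
```

```text
[682.3  -7.    2.1] 573.8014126396681 [-80.7   2.   -0.9]
[682.6  -6.9   2.1] 949.528368025463 [-80.4   2.   -0.9]
delta [8.5, -1.6, 0.5] yaw -0.02 | at [596.6, -105.5, 44.5] 0.9 F [0.8, -0.9, 0.2] t 14.83
0 [8.5, -1.6, 0.0] yaw -0.02 bay [-80.4, 2.0, -0.9]
4 [12.6, 0.2, 0.0] yaw -0.044 bay [-78.5, 2.0, 0.4]
8 [16.7, 1.8, 0.0] yaw -0.067 bay [-76.7, 2.0, 1.7]
12 [20.8, 3.4, 0.1] yaw -0.09 bay [-74.9, 2.1, 3.1]
```

Call:
apply_moves --rows '[{"hand": -1, "delta_pos": [4, -1, 0.5], "yaw": -0.02}, {"hand": -1, "delta_pos": [7, -1, 0.5], "yaw": -0.02}, {"hand": -1, "delta_pos": [9, 0, 0.5], "yaw": -0.03}, {"hand": -1, "delta_pos": [11, 0.5, 0.5], "yaw": -0.04}, {"hand": -1, "delta_pos": [13, 1, 0.5], "yaw": -0.05}, {"hand": -1, "delta_pos": [15, 1.5, 0.5], "yaw": -0.06}, {"hand": -1, "delta_pos": [17, 2, 0.5], "yaw": -0.065}, {"hand": -1, "delta_pos": [17, 2, 0.5], "yaw": -0.065}]'

```text
clock: 15.5
position: [606.9, -102.6, 41.8]
ee_rot: [0.999, 0.043, -0.007, -0.0]
contact_force: [-12.5, -1.4, 4.2]
gripper_width: -0.1
grasp_force: 0.0
```

Call:
apply_moves --rows '[{"hand": -1, "delta_pos": [-10, 0, 0], "yaw": 0}, {"hand": -1, "delta_pos": [-14, -10, 0], "yaw": 0}, {"hand": -1, "delta_pos": [-14, -50, 0], "yaw": 0}, {"hand": -1, "delta_pos": [-14, -90, 0], "yaw": 0}, {"hand": -1, "delta_pos": [-14, -130, 0], "yaw": 0}, {"hand": -1, "delta_pos": [-14, -170, 0], "yaw": 0}, {"hand": -1, "delta_pos": [-14, -187, 0], "yaw": 0}, {"hand": -1, "delta_pos": [-14, -187, 0], "yaw": 0}]'

```text
clock: 16.17
position: [584.0, 88.1, 44.4]
ee_rot: [0.999, 0.047, 0.002, -0.001]
contact_force: [-0.1, 0.1, 0.2]
gripper_width: 0.3
grasp_force: 0.0
```

```bash
python3 - <<'E'
from track import *
p,e=track('top',(686,-7,5),use=(-1,)); print(np.round(p,1),e,np.round(inbay(p),1))
go(*tool(p,1)); rows(p,1,(0,4,8,12),k=.17)
overlay('top',p,BAY,(120,270,250,390),4,'pics/t3.png')
E
```

```text
[683.2  -6.8   3.9] 82.84369992908587 [-79.8   2.    0.9]
delta [11.8, 5.8, 0.2] yaw 0.024 | at [583.7, 86.1, 44.2] 5.3 F [0.2, -0.7, -0.0] t 16.22
0 [11.8, 5.8, 0.0] yaw 0.024 bay [-79.8, 2.0, 0.9]
4 [15.9, 4.1, 0.0] yaw 0.047 bay [-78.0, 2.0, -0.4]
8 [20.0, 2.4, 0.1] yaw 0.07 bay [-76.1, 2.0, -1.7]
12 [24.1, 0.9, 0.1] yaw 0.093 bay [-74.3, 1.9, -3.0]
```

View pics/t3.png

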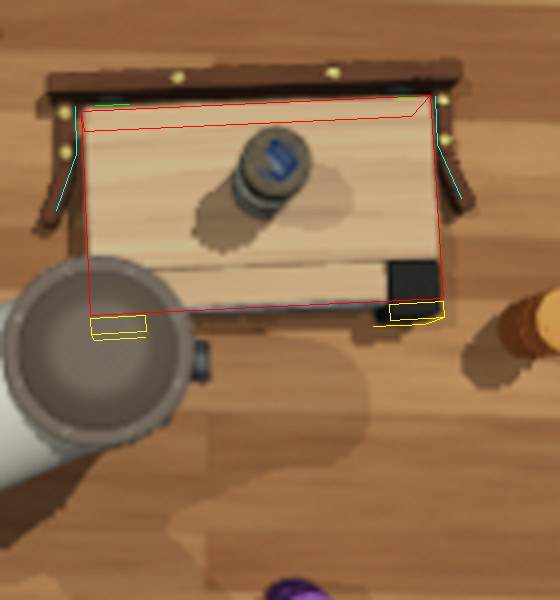

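Call:
apply_moves --rows '[{"hand": -1, "delta_pos": [5, 4, 0], "yaw": 0.03}, {"hand": -1, "delta_pos": [8, 5, 0], "yaw": 0.03}, {"hand": -1, "delta_pos": [10, 5, 0], "yaw": 0.035}, {"hand": -1, "delta_pos": [12, 4.5, 0], "yaw": 0.04}, {"hand": -1, "delta_pos": [14, 4, 0], "yaw": 0.05}, {"hand": -1, "delta_pos": [16, 3.5, 0], "yaw": 0.06}, {"hand": -1, "delta_pos": [18, 3, 0], "yaw": 0.07}]'

```text
clock: 16.85
position: [596.2, 79.2, 42.2]
ee_rot: [1.0, 0.007, -0.006, 0.002]
contact_force: [-14.5, -0.4, 6.0]
gripper_width: 0.0
grasp_force: 0.0
```

```bash
python3 - <<'E'
from track import *
p,e=track('top',(684,-7,3),use=(-1,)); print(np.round(p,1),e,np.round(inbay(p),1))
go(*tool(p,1))
E
```

```text
[683.4  -6.8   3.7] 84.26004450734638 [-79.6   2.    0.7]
delta [0.3, -2.5, -2.0] yaw -0.051 | at [596.2, 79.3, 42.0] 0.8 F [-9.5, -0.7, 2.3] t 16.9
```

Call:
apply_moves --rows '[{"hand": -1, "delta_pos": [0, 0, 0], "yaw": 0}, {"hand": -1, "delta_pos": [0, 0, 0], "yaw": 0}, {"hand": -1, "delta_pos": [0, 0, 0], "yaw": 0}, {"hand": -1, "delta_pos": [0, 0, 0], "yaw": 0}]'

```text
clock: 17.23
position: [596.2, 79.3, 41.9]
ee_rot: [1.0, 0.007, -0.006, 0.002]
contact_force: [-8.6, -0.4, 2.7]
gripper_width: 0.1
grasp_force: 0.0
```

Call:
apply_moves --rows '[{"hand": -1, "delta_pos": [1, 0, 0], "yaw": 0}, {"hand": -1, "delta_pos": [2, 0, 0], "yaw": 0}, {"hand": -1, "delta_pos": [2, 0, 0], "yaw": 0}, {"hand": -1, "delta_pos": [2, 0, 0], "yaw": 0}, {"hand": -1, "delta_pos": [2, 0, 0], "yaw": 0}]'

```text
clock: 17.65
position: [596.2, 79.0, 41.7]
ee_rot: [1.0, 0.007, -0.008, 0.002]
contact_force: [-13.2, 0.2, 5.5]
gripper_width: -0.3
grasp_force: 0.0
```

```bash
python3 - <<'E'
from track import *
p,e=track('top',(684,-7,3),use=(-1,)); print(np.round(p,1),e,np.round(inbay(p),1))
go(*tool(p,1))
E
```

```text
[683.6  -6.9   3.6] 88.69908228928657 [-79.4   2.    0.6]
delta [0.7, -2.9, -2.4] yaw -0.048 | at [596.2, 79.0, 41.7] 0.8 F [-13.6, 0.2, 3.7] t 17.7
```

Call:
apply_moves --rows '[{"hand": -1, "delta_pos": [-8, 0, -1], "yaw": -0.02}, {"hand": -1, "delta_pos": [-14, 10, -1], "yaw": -0.045}, {"hand": -1, "delta_pos": [-14, 50, -1], "yaw": -0.045}, {"hand": -1, "delta_pos": [-13, 90, -1], "yaw": -0.045}, {"hand": -1, "delta_pos": [-12, 130, -1], "yaw": -0.045}, {"hand": -1, "delta_pos": [-10, 170, -1], "yaw": -0.045}, {"hand": -1, "delta_pos": [-8, 185, -1], "yaw": -0.045}, {"hand": -1, "delta_pos": [-6, 185, -1], "yaw": -0.045}, {"hand": -1, "delta_pos": [-4, 185, -1], "yaw": -0.045}]'

```text
clock: 18.45
position: [602.7, -105.0, 44.8]
ee_rot: [1.0, 0.03, 0.001, 0.0]
contact_force: [0.9, 0.9, 1.1]
gripper_width: 0.0
grasp_force: 0.0
```

```bash
python3 - <<'E'
from track import *
p,e=track('top',(684,-7,3),use=(1,)); print(np.round(p,1),e,np.round(inbay(p),1))
go(*tool((683.6,-6.9,3.6),-1))
E
```

```text
[683.1  -6.5   2.8] 573.6023932524491 [-79.8   2.3  -0.2]
delta [5.3, 2.2, 0.8] yaw -0.001 | at [603.2, -104.0, 44.8] 3.5 F [0.2, 1.0, 0.6] t 18.5
```

Approach and press at about 2 mm per row, checking the force part-way.

Call:
apply_moves --rows '[{"hand": -1, "delta_pos": [2, 2, 0.5], "yaw": 0}, {"hand": -1, "delta_pos": [4, 2, 0.5], "yaw": 0}, {"hand": -1, "delta_pos": [5, 2, 0.5], "yaw": 0}, {"hand": -1, "delta_pos": [6, 2, 0.5], "yaw": 0}, {"hand": -1, "delta_pos": [7, 2, 0.5], "yaw": 0}, {"hand": -1, "delta_pos": [8, 2, 0.5], "yaw": 0}, {"hand": -1, "delta_pos": [8, 2, 0.5], "yaw": 0}, {"hand": -1, "delta_pos": [8, 2, 0.5], "yaw": 0}]'

```text
clock: 19.17
position: [607.3, -105.3, 43.2]
ee_rot: [1.0, 0.031, -0.004, -0.0]
contact_force: [-7.1, -0.3, 1.1]
gripper_width: 0.1
grasp_force: 0.0
```

Call:
apply_moves --rows '[{"hand": -1, "delta_pos": [1, 0, 0], "yaw": 0}, {"hand": -1, "delta_pos": [2, 0, 0], "yaw": 0}, {"hand": -1, "delta_pos": [3, 0, 0], "yaw": 0}, {"hand": -1, "delta_pos": [3, 0, 0], "yaw": 0}, {"hand": -1, "delta_pos": [3, 0, 0], "yaw": 0}, {"hand": -1, "delta_pos": [3, 0, 0], "yaw": 0}, {"hand": -1, "delta_pos": [3, 0, 0], "yaw": 0}]'

```text
clock: 19.75
position: [607.2, -105.5, 42.6]
ee_rot: [1.0, 0.03, -0.007, -0.0]
contact_force: [-11.8, -1.3, 4.0]
gripper_width: 0.0
grasp_force: 0.0
```

Call:
apply_moves --rows '[{"hand": -1, "delta_pos": [1, 0, 0], "yaw": 0}, {"hand": -1, "delta_pos": [1, 0, 0], "yaw": 0}, {"hand": -1, "delta_pos": [1, 0, 0], "yaw": 0}, {"hand": -1, "delta_pos": [1, 0, 0], "yaw": 0}, {"hand": -1, "delta_pos": [-3, 0, 0], "yaw": 0}, {"hand": -1, "delta_pos": [-8, 0, 0], "yaw": 0}, {"hand": -1, "delta_pos": [-20, 0, 0], "yaw": 0}, {"hand": -1, "delta_pos": [-50, 0, -20], "yaw": 0}, {"hand": -1, "delta_pos": [-80, 0, -60], "yaw": 0}, {"hand": -1, "delta_pos": [-100, 0, -95], "yaw": 0}, {"hand": -1, "delta_pos": [-120, 0, -130], "yaw": 0}, {"hand": -1, "delta_pos": [-140, 0, -160], "yaw": 0}]'

```text
clock: 20.75
position: [473.7, -113.8, 206.4]
ee_rot: [0.999, 0.032, 0.002, 0.0]
contact_force: [1.2, 1.2, 0.9]
gripper_width: 0.1
grasp_force: 0.0
```

```bash
python3 - <<'E'
from track import *
import h
p,e=track('top',(684,-7,3)); print(np.round(p,1),e,np.round(inbay(p),1))
h.BAY=(754,-4.7,3.2)
overlay('top',p,h.BAY,(125,225,250,390),4,'pics/e1.png'); overlay('scene',p,h.BAY,(165,260,240,380),4,'pics/e2.png')
a,b=[cv2.imread(f'pics/e{i}.png') for i in(1,2)]
b=b[:200*2][:380]; im=np.vstack([a[:400],b[:380]]); 
im=cv2.resize(im,None,fx=.76,fy=.76,interpolation=cv2.INTER_AREA); print(im.shape); cv2.imwrite('pics/e.png',im)
E
```

```text
[683.9  -7.1   3.5] 129.42402411403583 [-79.1   1.8   0.5]
(593, 426, 3)
```

View pics/e.png

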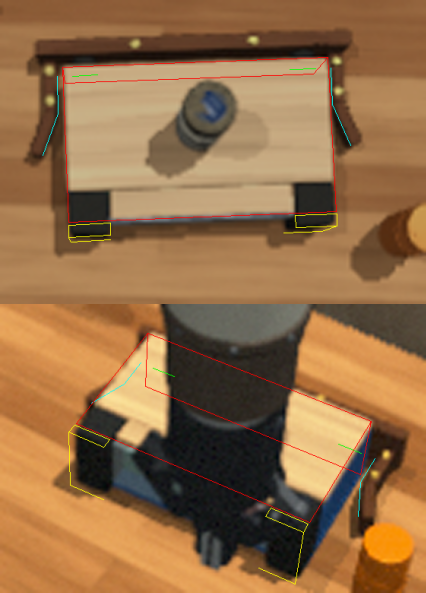

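```bash
python3 -c "
from bench import workorder
print(workorder.job_done())"
```

```text
the job is handed in; nothing more can be done
None
```

The chest is in the bay: I pressed the left guard at about 13 N, then the right at about 12–14 N. Both stopped against something rigid, which I take to be the buffers. The jar stood upright in the last top view, the highest force I read was 14.5 N, and the job is handed in with no verdict returned.

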